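# Snap the end cap onto a rail post in the fitting block

### The arm

A 6-joint arm with a two-finger parallel gripper is mounted at the origin on the work surface. World frame = base frame: x ahead of the robot, y to its left, z up, the work surface at z = 0. Lengths are in m, angles in rad, forces in N, time in s.
With the tool pointing down it reaches from about 0.325 to 0.875 m from the base axis. Payload 4.4 kg.
Tool frame: the origin (TCP) lies at the very end of the fingers, on their centre line; the grasp point (between the pads) lies 19 mm behind it; z points along the fingers, y is the line along which they close (so a half turn about z gives the same grasp; the last joint's range is limited). The gripper opens to 85 mm and grips with 20 to 120 N. Pads are 22 mm wide; open, the fingers measure 114 mm over their backs; the gripper's body (76 mm by 85 mm) begins 54 mm behind the grasp point. The pads swing forward as they close: fully open they stand 13 mm farther back than shut.
Start: joints at [-1.462, 0.207, 1.542, -0, 1.393, -0.15], TCP at [0.148, -0.556, 0.231] pointing down, gripper open.
Joint ranges: [-2.73, 2.73], [-0.86, 2.22], [0.23, 2.46], [-1.11, 4.25], [0.08, 2.63], [-2.82, 2.82]. Speed limits (rad/s): [2.79, 2.79, 3.14, 3.14, 3.14, 3.14].

### API

Orientations are given as a 3x3 rotation matrix whose columns are the frame's x, y, z axes.
In Python, from workcell import arm gives the robot as it stands.
- The arm moves only by the tool apply_moves, never from a script. Its argument "motion" is a list of rows, each an object of numbers: "dx", "dy", "dz": the shift along the tool's x, y, z in mm; "rx", "ry", "rz": the turn, a rotation vector about the tool's x, y, z in degrees; "claw": the closure in counts, from 0 (fully open) to 255 (shut). In form: [{"dx": .., "dy": .., "dz": .., "rx": .., "ry": .., "rz": .., "claw": ..}, ...]. A call has exactly 8 rows; each row is the pose to reach, as a shift and turn from the pose commanded when the call began, along the tool's axes at that moment; what a row does not reach only later rows make up. A row lasts 1/8 s, in which the tool goes at most 62.5 mm and 10.7 degrees, less where a joint would pass 70% of its speed; a pose out of reach is approached as far as the arm can. A call with a gripper value outside its range is refused whole. The fingers move at their own pace and stop on an object; "grip_force" is the grip in N (left out, the last holds). Time passes only in rows, so rows that repeat a pose let the fingers close, or fill a call up. It gives the time, the measured TCP pose, the force, the opening and the grip force at its end, in the units of the state.
- arm.get_state(): the state, without advancing time (a new reading comes with each control period).
- arm.get_image(name): name is "scene" or "top"; returns the picture (480x640x3 uint8, blue, green, red); there is no depth.
- arm.camera_model(name): a dict with "fx", "fy", "cx", "cy" (pixels), "D" ([k1, k2, p1, p2, k3] as OpenCV has them; the pictures are not rectified), "xyz" and "orientation" of the camera in the world. Camera axes: x right, y up, looking along -z (the intrinsics and any distortion apply to the point x, -y, -z); pixel columns grow to the right and rows downward; lengths in m; the calibration is good to about 2 mm. A picture is of the moment at which its call begins. camera_model takes no time and is no camera call.
- arm.close_job(): hands the job in; it is judged then, once.
Trained networks look in the newest picture that a camera, given by its name, has taken for a name from the list of things; names that differ only in an ending like _2 or _b are one class to them, and where a whole thing is asked for, a point or a joint stands for the part that bears it (a point fixed in the world has none). Each returns a list of dicts, best first, with "p" (0 to 1); they miss things now and then, are a little off and sometimes report something else, mostly with a low value. They report only what shows in the picture. A call takes as long as a camera call. They do not tell look-alikes from the thing itself.
- arm.spot_in(camera, query): "rect" ([centre column, centre row, width, height] in pixels, round what is visible of it).
The state is a dict: "t": time; "qpos": joint angles; "qvel": joint speeds; "joint_torque": joint torques, N m; "position": TCP position; "tool_rot": TCP orientation; "contact_force": force on the tool from outside, world axes, zero at the start; "torque": the same for the moment, N m; "width": finger opening in m; "finger_force": force on a finger pad.
Only numpy, scipy, OpenCV 4.12 (cv2) and the standard library are available. Lean on these libraries where they do the work, as an engineer would, in place of code of your own. Each camera call takes 0.05 s, during which the arm holds its last target. There are 200 camera calls.

### The job

Take the knob-headed post out of the wooden rack, stand it fully down in the hole of the metal fitting block and let go of it. Then take the tall cup-shaped snap cap and press it down over the post's head: it clicks, the force drops, and you keep pressing until the cap is fully home. Finish while still holding the cap, pressing it down firmly (10 N or so), and leave everything else on the bench where it is.

Things in the scene. Friction and masses are not known exactly. Their poses are not given: they have to be found in the camera images.
- tube: The post to use: bare aluminium, about 100 g, upright in any of the rack's holes (foot 10 mm above the bench), the tallest there and the only one with a head. 25 mm round body up to 92 mm, 18 mm neck, 24 mm bead 103 to 105 mm up, tapering to a 12 mm flat tip at 116 mm. Origin at the centre of its foot, z along it to the head.
- tube_head (a point): Centre of the flat tip of that post's head, 116 mm above its foot. The head's taper takes up 3 mm of sideways error of the cap. With the post in the block the tip is 126 mm above the bench.
- rack: Fixed wooden rack, 75 mm (x) by 210 mm (y) by 45 mm high, with a row of three blind holes along its y axis at y = -65, 0 and +65 mm, 27 mm diameter, 35 mm deep. Origin at the centre of its underside. Its yaw is at most 0.2 rad from the robot's axes.
- block: Fixed square aluminium fitting block, 90 x 90 x 55 mm high, one hole in the middle of its top. Origin at the centre of its underside, on the bench; z up.
- block_hole0 (a point): Centre of the mouth of the block's blind hole, on the block's top, 55 mm above the bench. Hole 27 mm diameter, 45 mm deep (floor 10 mm above the bench), 3 mm lead-in chamfer. The post fits with 2 mm play and stands in it unaided.
- cap: The snap cap: grey plastic cup, mouth down, 42 mm outer diameter, 34 mm high, flat closed top, about 85 g, standing on the bench. Origin at the centre of its mouth (underside), z up. Bore 32 mm diameter, 28 mm deep; four sprung nubs inside, 11 mm above the mouth, reach in to 20 mm apart.
- cap_seat (a point): Centre of the cap's inner ceiling, 28 mm above its mouth; lands hard on the post's tip when home (mouth then 88 mm above the post's foot). Pushed down, the nubs meet the taper with about 11 mm to go, resist with up to about 12 N, click past the bead with about 5 mm to go; then the force falls to nothing until the ceiling lands.
- plain_a: Bystander in the rack: plain open aluminium tube without head, 25 mm diameter, 80 mm long, origin at the centre of its foot. Leave.
- plain_b: Bystander in the rack: the same as plain_a. Leave.
- flat_cap: Bystander: flat grey plastic disc cap, 58 mm diameter, 10 mm high, with a 24 mm stub on top (18 mm high in all); origin at the centre of its underside. Not the cap to use.
- screwdriver: Bystander: screwdriver lying on the bench beyond the block and rack.
- wrench: Bystander: wrench lying on the left side of the bench.
- spray: Bystander: white spray can, 52 mm diameter, 170 mm high, standing on the right; origin at the centre of its underside.
- tape: Bystander: roll of tape, 96 mm diameter, 36 mm high, lying flat on the right; origin at the centre of its underside.
- tape_measure: Bystander: tape measure, 70 x 65 x 35 mm, lying on the left; origin at the centre of its underside.
Not all that is in view belongs to the job. There is more than one size of the block; the job needs the largest.

How it is judged:
By the outcome, as a careful person would: the job done as asked, in the order asked, and still so for the second after the job is handed in, while the arm keeps its last pose, push and grip.
It also fails if it takes over 61 s, if anything falls off the work surface, if the arm or the gripper's body presses on something with over 40 N, if the wrist force passes 120 N, or if a joint passes its speed limit or range.

## Working session

There is one attempt and no reset: what is moved stays moved. The work goes in short steps, Python scripts to look and compute and a tool call to move; the robot and the scene stay as the last step left them, time stands still between calls to the robot, and variables do not carry over. Pictures are saved under pics/ and viewed, at most 10 in all, crops included, and the job is handed in when it is done.

Besides the shell and the picture viewer there is one more tool, called in YAML: its name, and indented under it one key for each argument. apply_moves: Moves the arm, as the interface text tells. Its arguments: {"type":"object","properties":{"motion":{"type":"array","items":{"type":"object","properties":{"dx":{"type":"number"},"dy":{"type":"number"},"dz":{"type":"number"},"rx":{"type":"number"},"ry":{"type":"number"},"rz":{"type":"number"},"claw":{"type":"number"}}}},"grip_force":{"type":"number"}},"required":["motion"]}

```bash
mkdir -p pics && cat > h.py <<'E'
import numpy as np, cv2
from workcell import arm
def ray(cam,u,v):
    m=arm.camera_model(cam)
    K=np.array([[m['fx'],0,m['cx']],[0,m['fy'],m['cy']],[0,0,1.]])
    p=cv2.undistortPoints(np.array([[[u,v]]],float),K,np.array(m['D'],float)).ravel()
    R=np.array(m['orientation'],float)
    return np.array(m['xyz'],float), R@np.array([p[0],-p[1],-1.])
def at(cam,u,v,z):
    o,d=ray(cam,u,v); return o+d*(z-o[2])/d[2]
def proj(cam,P):
    m=arm.camera_model(cam)
    K=np.array([[m['fx'],0,m['cx']],[0,m['fy'],m['cy']],[0,0,1.]])
    R=np.array(m['orientation'],float); q=(np.atleast_2d(P)-m['xyz'])@R
    q=q*[1,-1,-1]
    return cv2.projectPoints(q[:,None],np.zeros(3),np.zeros(3),K,np.array(m['D'],float))[0][:,0]
E
python3 - <<'E'
from h import *
for c in ['scene','top']:
    im=arm.get_image(c); cv2.imwrite(f'pics/{c}0.png',im)
    m=arm.camera_model(c); print(c,m)
    for q in ['tube','tube_head','rack','block','block_hole0','cap','flat_cap','plain_a','spray']:
        print(q,[(round(d['p'],2),[round(x) for x in d['rect']]) for d in arm.spot_in(c,q)[:4]])
print(arm.get_state())
E
```

```text
scene {'fx': 489.58424273106846, 'fy': 489.58424273106846, 'cx': 322.54856792235114, 'cy': 239.636495537416, 'D': array([0.02802045, 0.        , 0.        , 0.        , 0.        ]), 'xyz': array([ 1.32989132, -0.25351495,  0.75186358]), 'orientation': array([[ 0.35435159, -0.58415497,  0.73020403],
       [ 0.9350926 ,  0.22641993, -0.27264601],
       [-0.00606522,  0.77942093,  0.62647125]])}
tube [(0.63, [404, 232, 9, 33])]
tube_head [(0.76, [406, 232, 15, 38])]
rack [(0.97, [404, 254, 96, 60]), (0.2, [405, 232, 10, 33])]
block [(0.9, [192, 308, 52, 51]), (0.89, [319, 282, 51, 41]), (0.85, [257, 290, 60, 57]), (0.45, [336, 227, 18, 20])]
block_hole0 [(0.95, [320, 283, 46, 44]), (0.6, [256, 290, 58, 59]), (0.58, [192, 303, 57, 43])]
cap [(0.83, [337, 226, 19, 24])]
flat_cap []
plain_a [(0.72, [382, 246, 13, 29]), (0.57, [427, 230, 16, 24]), (0.19, [423, 202, 62, 26])]
spray [(0.97, [114, 298, 50, 82]), (0.38, [252, 247, 24, 22]), (0.27, [339, 226, 15, 19])]
top {'fx': 535.3747397633936, 'fy': 535.3747397633936, 'cx': 324.83419362268916, 'cy': 241.71418754691317, 'D': array([-0.008
[... 949 characters left out ...]
e+00, -1.50506089e-01]), 'qvel': array([-0.0016607 ,  0.00275566, -0.00025617,  0.00038738, -0.0006578 ,
       -0.00098348]), 'joint_torque': array([-1.07733889e-03, -3.83061075e+01, -2.91983467e+01, -3.87831424e-04,
        7.66640132e-04, -2.78841645e-05]), 'position': array([ 0.1477122 , -0.55570221,  0.23129021]), 'tool_rot': array([[ 9.66438135e-01,  2.56899457e-01,  2.10826696e-05],
       [ 2.56899456e-01, -9.66438135e-01,  1.97327724e-05],
       [ 2.54444344e-05, -1.36543774e-05, -1.00000000e+00]]), 'contact_force': array([-3.70159487e-01,  1.24036830e-01, -1.45550155e-05]), 'torque': array([-0.02230599, -0.01548032,  0.00693583]), 'finger_force': 0.0, 'width': 0.08522778486109195}
```

View pics/top0.png

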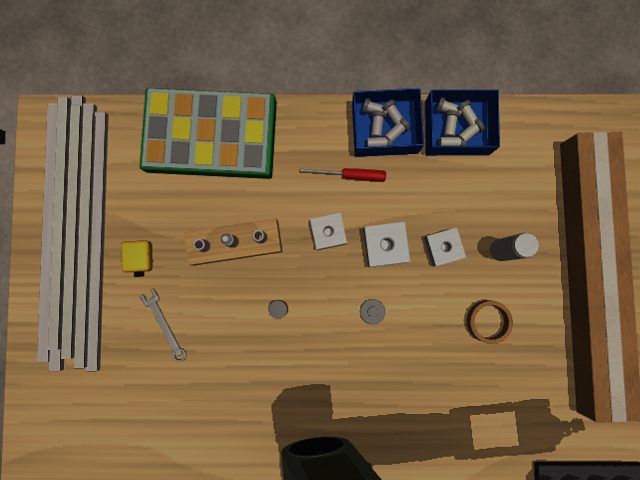

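```bash
python3 - <<'E'
from h import *
im=cv2.imread('pics/scene0.png'); 
cv2.imwrite('pics/scene0c.png',cv2.resize(im[170:350,140:480],None,fx=2.35,fy=2.35,interpolation=cv2.INTER_CUBIC))
im=cv2.imread('pics/top0.png'); 
cv2.imwrite('pics/top0c.png',cv2.resize(im[200:340,170:480],None,fx=2.5,fy=2.5,interpolation=cv2.INTER_CUBIC))
for n,u,v,z in [('tip',230,240,.126),('blk327',328,232,.055),('blk388',387.5,243.5,.055),('blk445',445,249,.055),('cap',278.5,312,.034),('plain',202,245,.09)]: print(n,at('top',u,v,z).round(4))
for n,u,v,z in [('blk192',192,303,.055),('blk319',320,282,.055),('blk257',257,290,.055),('cap',337,226,.017),('headtop',406,215,.126)]: print(n,at('scene',u,v,z).round(4))
E
```

```text
tip [0.5904 0.2076 0.126 ]
blk327 [0.6141 0.0024 0.055 ]
blk388 [ 0.5887 -0.1298  0.055 ]
blk445 [ 0.5766 -0.2573  0.055 ]
cap [0.4357 0.1133 0.034 ]
plain [0.5823 0.2749 0.09  ]
blk192 [ 0.6104 -0.2586  0.055 ]
blk319 [ 0.6454 -0.0043  0.055 ]
blk257 [ 0.6214 -0.1308  0.055 ]
cap [0.4358 0.1189 0.017 ]
headtop [0.586  0.2181 0.126 ]
```

View pics/scene0c.png

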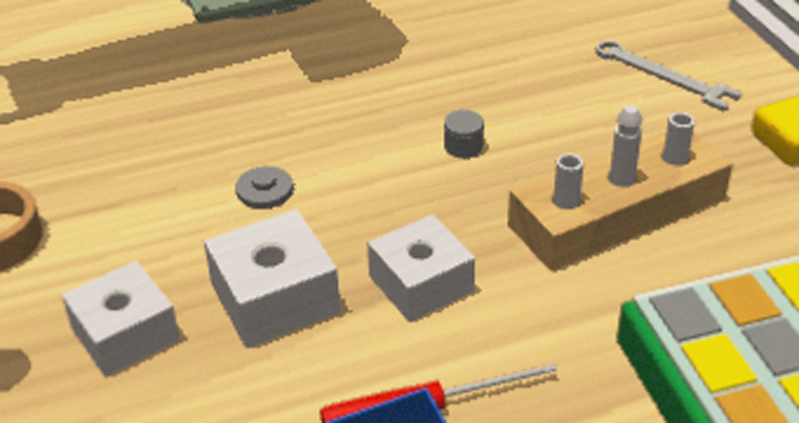

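View pics/top0c.png

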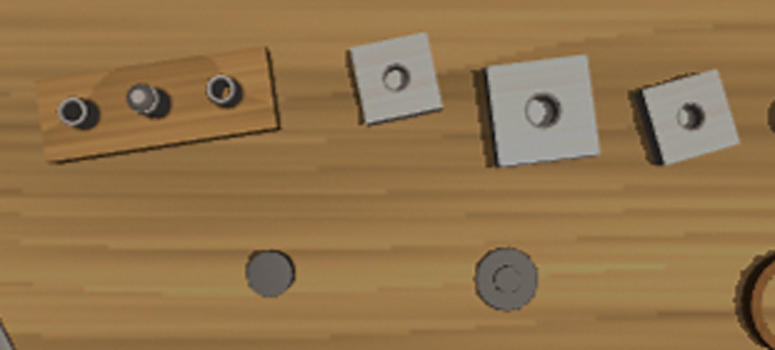

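The candidates for each look-alike:
- **Block:** top view (328,232), (387,244) and (446,248). The middle one, at (387,244), has the largest top face in both views, so it is the one.
- **Cap:** tall plain cup at (278,310), flat disc with stub at (373,312). The tall one fits.
- **Post:** rack middle hole, the only one with a head, tip near (226,239).

I'll confirm these in one enlarged crop.

```bash
python3 - <<'E'
from h import *
t=cv2.imread('pics/top0.png'); s=cv2.imread('pics/scene0.png')
def c(im,u,v,w,h,f=7):
    o=cv2.resize(im[v-h//2:v+h//2,u-w//2:u+w//2],None,fx=f,fy=f,interpolation=cv2.INTER_CUBIC)
    for i in range(0,w,10): cv2.line(o,(i*f,0),(i*f,6),(0,0,255),1); cv2.putText(o,str(u-w//2+i),(i*f,16),0,.35,(0,0,255),1)
    for i in range(0,h,10): cv2.line(o,(0,i*f),(6,i*f),(0,0,255),1); cv2.putText(o,str(v-h//2+i),(8,i*f+4),0,.35,(0,0,255),1)
    return o
r1=np.hstack([c(t,228,240,36,40),c(t,388,244,54,40)[:, :378],c(t,278,310,24,40)])
r2=np.hstack([c(s,404,232,36,40),c(s,257,284,54,40),c(s,337,226,24,40)])
cv2.imwrite('pics/zoom.png',np.vstack([r1,r2])); print(r1.shape)
# block top contour
g=t[210:280,358:418]; m=((g.min(2)>140)).astype('uint8')
cs,_=cv2.findContours(m,cv2.RETR_EXTERNAL,2); k=max(cs,key=cv2.contourArea); b=cv2.boxPoints(cv2.minAreaRect(k))+[358,210]
P=np.array([at('top',*p,.055) for p in b]); print(P.round(4),P.mean(0),np.linalg.norm(np.diff(P,axis=0),axis=1))
E
```

```text
(280, 798, 3)
[[ 0.6265 -0.0796  0.055 ]
 [ 0.6376 -0.1674  0.055 ]
 [ 0.5501 -0.1774  0.055 ]
 [ 0.5391 -0.0901  0.055 ]] [ 0.58834294 -0.12862443  0.055     ] [0.08848448 0.08807812 0.08799362]
```

View pics/zoom.png

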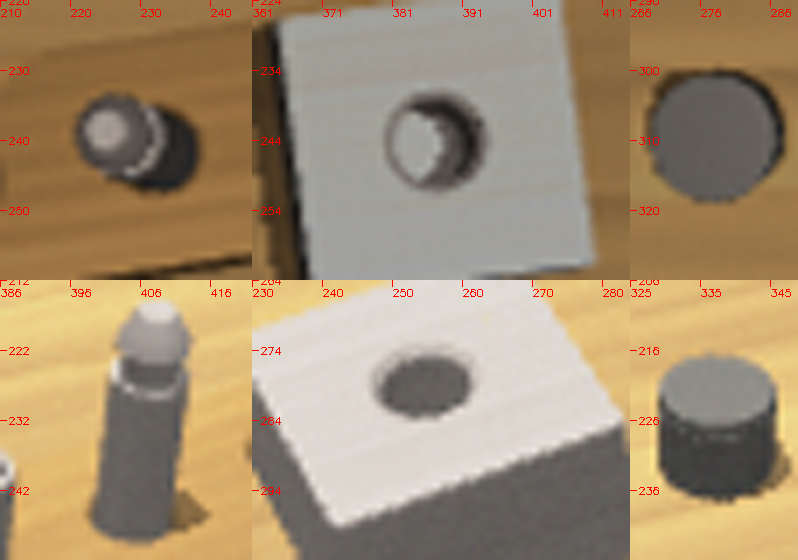

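The crop confirms the three targets. The middle block has a 90 mm face with its hole at top (387,244) and scene (254,279). The headed post's tip is at top (225,238.5) and scene (408,216). The tall cup's top is at top (278,309) and scene (337,222).

```bash
python3 - <<'E'
from h import *
def tri(a,b):
    o1,d1=ray('top',*a);o2,d2=ray('scene',*b)
    A=np.array([d1,-d2]).T; s=np.linalg.lstsq(A,o2-o1,rcond=None)[0]
    p,q=o1+s[0]*d1,o2+s[1]*d2; return (p+q)/2, np.linalg.norm(p-q)
for n,a,b,z in [('tip',(224.4,238.2),(408,215.9),.126),('hole',(386.9,243.6),(253.9,278.5),.055),('cap',(277.8,309),(337.1,221.5),.034)]:
    p,g=tri(a,b); print(n,p.round(4),'gap',g.round(4),'top',at('top',*a,z)[:2].round(4),'scene',at('scene',*b,z)[:2].round(4))
# rack plain-tube line, mouths at 0.09
for u,v in [(199.0,244.5),(258.8,235.5)]: print(at('top',u,v,.09).round(4))
# joint1 yaw relation
E
```

```text
tip [0.5938 0.2187 0.1288] gap 0.0005 top [0.5942 0.2194] scene [0.5906 0.2205]
hole [ 0.5883 -0.1284  0.0568] gap 0.0002 top [ 0.5884 -0.1285] scene [ 0.5863 -0.1282]
cap [0.4427 0.1153 0.0366] gap 0.0014 top [0.4424 0.1149] scene [0.4397 0.1173]
[0.5834 0.2814 0.09  ]
[0.6031 0.1521 0.09  ]
```

apply_moves:
  motion:
    - {"dx":20,"dy":-20,"dz":-10,"rz":-8,"claw":0}
    - {"dx":60,"dy":-60,"dz":-25,"rz":-18,"claw":0}
    - {"dx":100,"dy":-100,"dz":-30,"rz":-28,"claw":0}
    - {"dx":142,"dy":-142,"dz":-30,"rz":-38.5,"claw":0}
    - {"dx":185,"dy":-186,"dz":-30,"rz":-49,"claw":0}
    - {"dx":228,"dy":-230,"dz":-30,"rz":-59.5,"claw":0}
    - {"dx":270,"dy":-273,"dz":-30,"rz":-70,"claw":0}
    - {"dx":312,"dy":-316,"dz":-30,"rz":-80,"claw":0}
  grip_force: 45

```text
validation failed for argument at $.mo...
```

```bash
cat > go.py <<'E'
import sys
from h import *
s=arm.get_state(); R=s['tool_rot']; p=s['position']
print('t',s['t'],'pos',p.round(4),'xang',np.degrees(np.arctan2(R[1,0],R[0,0])).round(2),'z',R[:,2].round(4),'q',s['qpos'].round(2),'w',round(s['width'],4),'F',s['contact_force'].round(1),'ff',round(s['finger_force'],1))
for a in sys.argv[1:]:
    T=np.array(eval(a)); print(a,'d mm',(R.T@(T-p)*1000).round(1))
E
python3 go.py "(.593,.219,.26)"
```

```text
t 1.0 pos [ 0.1477 -0.5557  0.2313] xang 14.89 z [ 0.  0. -1.] q [-1.46  0.21  1.54  0.    1.39 -0.15] w 0.0852 F [-0.4  0.1 -0. ] ff 0.0
(.593,.219,.26) d mm [ 629.4 -634.3  -28.7]
```

apply_moves:
  motion:
    - {"dx":20,"dy":-20,"dz":-10,"rx":0,"ry":0,"rz":-8,"claw":0}
    - {"dx":60,"dy":-60,"dz":-25,"rx":0,"ry":0,"rz":-18,"claw":0}
    - {"dx":100,"dy":-100,"dz":-30,"rx":0,"ry":0,"rz":-28,"claw":0}
    - {"dx":142,"dy":-142,"dz":-30,"rx":0,"ry":0,"rz":-38,"claw":0}
    - {"dx":185,"dy":-186,"dz":-30,"rx":0,"ry":0,"rz":-48,"claw":0}
    - {"dx":228,"dy":-230,"dz":-30,"rx":0,"ry":0,"rz":-58,"claw":0}
    - {"dx":270,"dy":-273,"dz":-30,"rx":0,"ry":0,"rz":-68,"claw":0}
    - {"dx":312,"dy":-316,"dz":-30,"rx":0,"ry":0,"rz":-78,"claw":0}
  grip_force: 45

```text
t: 2.0
position: [0.3688, -0.1685, 0.2617]
tool_rot: [[-0.056, 0.998, 0.001], [0.998, 0.056, -0.001], [-0.001, 0.001, -1.0]]
contact_force: [-0.0, -0.9, 0.8]
width: 0.0856
finger_force: 0.0
```

```bash
python3 go.py "(.593,.219,.26)"
```

```text
t 2.0 pos [ 0.3688 -0.1685  0.2617] xang 93.19 z [ 0.0015 -0.001  -1.    ] q [-0.64 -0.2   1.88  0.    1.45 -0.7 ] w 0.0856 F [-0.  -0.9  0.8] ff 0.0
(.593,.219,.26) d mm [374.4 245.4   1.7]
```

apply_moves:
  motion:
    - {"dx":45,"dy":30,"dz":0,"rx":0,"ry":0,"rz":-1,"claw":0}
    - {"dx":95,"dy":62,"dz":0,"rx":0,"ry":0,"rz":-2,"claw":0}
    - {"dx":147,"dy":96,"dz":0,"rx":0,"ry":0,"rz":-3,"claw":0}
    - {"dx":198,"dy":130,"dz":0,"rx":0,"ry":0,"rz":-4,"claw":0}
    - {"dx":250,"dy":164,"dz":0,"rx":0,"ry":0,"rz":-5,"claw":0}
    - {"dx":300,"dy":197,"dz":0,"rx":0,"ry":0,"rz":-5.5,"claw":0}
    - {"dx":345,"dy":226,"dz":0,"rx":0,"ry":0,"rz":-5.5,"claw":0}
    - {"dx":374,"dy":245,"dz":0,"rx":0,"ry":0,"rz":-5.5,"claw":0}

```text
t: 3.0
position: [0.5946, 0.2182, 0.261]
tool_rot: [[-0.148, 0.989, -0.0], [0.989, 0.148, 0.0], [0.0, 0.0, -1.0]]
contact_force: [0.1, 0.2, 0.5]
width: 0.0854
finger_force: 0.0
```

```bash
python3 go.py "(.593,.219,.26)" "(.593,.219,.062)"
```

```text
t 3.0 pos [0.5946 0.2182 0.261 ] xang 98.5 z [-0.e+00  2.e-04 -1.e+00] q [0.22 0.31 1.35 0.   1.48 0.07] w 0.0854 F [0.1 0.2 0.5] ff 0.0
(.593,.219,.26) d mm [ 1.1 -1.5  1. ]
(.593,.219,.062) d mm [  1.   -1.5 199. ]
```

apply_moves:
  motion:
    - {"dx":1,"dy":-1.5,"dz":25,"rx":0,"ry":0,"rz":0,"claw":0}
    - {"dx":1,"dy":-1.5,"dz":60,"rx":0,"ry":0,"rz":0,"claw":0}
    - {"dx":1,"dy":-1.5,"dz":95,"rx":0,"ry":0,"rz":0,"claw":0}
    - {"dx":1,"dy":-1.5,"dz":130,"rx":0,"ry":0,"rz":0,"claw":0}
    - {"dx":1,"dy":-1.5,"dz":160,"rx":0,"ry":0,"rz":0,"claw":0}
    - {"dx":1,"dy":-1.5,"dz":185,"rx":0,"ry":0,"rz":0,"claw":0}
    - {"dx":1,"dy":-1.5,"dz":199,"rx":0,"ry":0,"rz":0,"claw":0}
    - {"dx":1,"dy":-1.5,"dz":199,"rx":0,"ry":0,"rz":0,"claw":0}

```text
t: 4.0
position: [0.5914, 0.2163, 0.0611]
tool_rot: [[-0.146, 0.989, -0.002], [0.989, 0.146, -0.001], [-0.0, -0.002, -1.0]]
contact_force: [-0.3, -0.4, 0.4]
width: 0.0849
finger_force: 0.0
```

apply_moves:
  motion:
    - {"dx":0,"dy":0,"dz":0,"rx":0,"ry":0,"rz":0,"claw":120}
    - {"dx":0,"dy":0,"dz":0,"rx":0,"ry":0,"rz":0,"claw":200}
    - {"dx":0,"dy":0,"dz":0,"rx":0,"ry":0,"rz":0,"claw":230}
    - {"dx":0,"dy":0,"dz":0,"rx":0,"ry":0,"rz":0,"claw":255}
    - {"dx":0,"dy":0,"dz":0,"rx":0,"ry":0,"rz":0,"claw":255}
    - {"dx":0,"dy":0,"dz":0,"rx":0,"ry":0,"rz":0,"claw":255}
    - {"dx":0,"dy":0,"dz":0,"rx":0,"ry":0,"rz":0,"claw":255}
    - {"dx":0,"dy":0,"dz":0,"rx":0,"ry":0,"rz":0,"claw":255}

```text
t: 5.0
position: [0.5931, 0.2166, 0.0632]
tool_rot: [[-0.146, 0.989, 0.002], [0.989, 0.146, 0.0], [0.0, 0.002, -1.0]]
contact_force: [-0.2, 0.2, 5.0]
width: 0.0241
finger_force: 44.5
```

```bash
python3 go.py && python3 -c "
from h import *
s=arm.get_state();print(s['torque'])"
```

```text
t 5.0 pos [0.5931 0.2166 0.0632] xang 98.38 z [ 1.8e-03  4.0e-04 -1.0e+00] q [0.21 0.5  1.53 0.   1.12 0.07] w 0.0241 F [-0.2  0.2  5. ] ff 44.5
[ 0.06238049 -0.03215883  0.05306337]
```

apply_moves:
  motion:
    - {"dx":0,"dy":0,"dz":-8,"rx":0,"ry":0,"rz":0,"claw":255}
    - {"dx":0,"dy":0,"dz":-20,"rx":0,"ry":0,"rz":0,"claw":255}
    - {"dx":0,"dy":0,"dz":-35,"rx":0,"ry":0,"rz":0,"claw":255}
    - {"dx":0,"dy":0,"dz":-52,"rx":0,"ry":0,"rz":0,"claw":255}
    - {"dx":0,"dy":0,"dz":-72,"rx":0,"ry":0,"rz":0,"claw":255}
    - {"dx":0,"dy":0,"dz":-92,"rx":0,"ry":0,"rz":0,"claw":255}
    - {"dx":0,"dy":0,"dz":-108,"rx":0,"ry":0,"rz":0,"claw":255}
    - {"dx":0,"dy":0,"dz":-115,"rx":0,"ry":0,"rz":0,"claw":255}

```text
t: 6.0
position: [0.593, 0.2166, 0.1792]
tool_rot: [[-0.146, 0.989, 0.002], [0.989, 0.146, 0.001], [0.0, 0.002, -1.0]]
contact_force: [-1.2, -0.1, -1.2]
width: 0.0239
finger_force: 44.6
```

```bash
python3 go.py "(.588,-.1285,.178)"; sleep 0; python3 - <<'E'
from h import *
for i in range(5):
    arm.get_image('top'); s=arm.get_state(); print(s['position'].round(4),s['contact_force'].round(1))
E
```

```text
t 6.0 pos [0.593  0.2166 0.1792] xang 98.39 z [ 2.3e-03  5.0e-04 -1.0e+00] q [0.21 0.37 1.45 0.   1.32 0.07] w 0.0239 F [-1.2 -0.1 -1.2] ff 44.6
(.588,-.1285,.178) d mm [-340.7  -55.3    1. ]
[0.5931 0.2167 0.1795] [ 1.  -0.6 -1.1]
[0.5928 0.2166 0.1784] [-0.1  0.1 -0.7]
[0.5922 0.2165 0.1774] [-0.1 -0.2 -1.3]
[0.5918 0.2163 0.1766] [ 0.  -0.4 -1.3]
[0.5916 0.2163 0.1762] [ 0.   0.6 -1.5]
```

apply_moves:
  motion:
    - {"dx":-25,"dy":-4,"dz":0,"rx":0,"ry":0,"rz":0,"claw":255}
    - {"dx":-70,"dy":-11,"dz":0,"rx":0,"ry":0,"rz":0,"claw":255}
    - {"dx":-125,"dy":-20,"dz":0,"rx":0,"ry":0,"rz":0,"claw":255}
    - {"dx":-180,"dy":-29,"dz":0,"rx":0,"ry":0,"rz":0,"claw":255}
    - {"dx":-235,"dy":-38,"dz":0,"rx":0,"ry":0,"rz":0,"claw":255}
    - {"dx":-285,"dy":-46,"dz":0,"rx":0,"ry":0,"rz":0,"claw":255}
    - {"dx":-322,"dy":-52,"dz":0,"rx":0,"ry":0,"rz":0,"claw":255}
    - {"dx":-341,"dy":-55,"dz":0,"rx":0,"ry":0,"rz":0,"claw":255}

```text
t: 7.25
position: [0.5869, -0.1307, 0.1763]
tool_rot: [[-0.144, 0.99, -0.002], [0.99, 0.144, 0.001], [0.001, -0.002, -1.0]]
contact_force: [-0.5, 0.9, -1.7]
width: 0.0239
finger_force: 44.6
```

apply_moves:
  motion:
    - {"dx":0,"dy":0,"dz":10,"rx":0,"ry":0,"rz":0,"claw":255}
    - {"dx":0,"dy":0,"dz":20,"rx":0,"ry":0,"rz":0,"claw":255}
    - {"dx":0,"dy":0,"dz":30,"rx":0,"ry":0,"rz":0,"claw":255}
    - {"dx":0,"dy":0,"dz":40,"rx":0,"ry":0,"rz":0,"claw":255}
    - {"dx":0,"dy":0,"dz":46,"rx":0,"ry":0,"rz":0,"claw":255}
    - {"dx":0,"dy":0,"dz":50,"rx":0,"ry":0,"rz":0,"claw":255}
    - {"dx":0,"dy":0,"dz":50,"rx":0,"ry":0,"rz":0,"claw":255}
    - {"dx":0,"dy":0,"dz":50,"rx":0,"ry":0,"rz":0,"claw":255}

```text
t: 8.25
position: [0.588, -0.1291, 0.1278]
tool_rot: [[-0.146, 0.989, 0.001], [0.989, 0.146, -0.0], [-0.0, 0.001, -1.0]]
contact_force: [0.0, 0.5, -0.8]
width: 0.024
finger_force: 44.6
```

```bash
python3 - <<'E'
from h import *
im=arm.get_image('scene'); t=arm.get_image('top')
f=6
cv2.imwrite('pics/ins.png',cv2.resize(im[210:310,200:320],None,fx=f,fy=f,interpolation=cv2.INTER_CUBIC))
P=[]
for i in range(6):
    P.append(arm.get_state()['position']); arm.get_image('top')
print(np.mean(P,0),np.std(P,0))
E
python3 go.py
```

```text
[ 0.58779969 -0.12904379  0.12762749] [9.06594149e-05 4.62255002e-05 1.16197247e-04]
t 8.65 pos [ 0.5877 -0.1289  0.1274] xang 98.38 z [ 2.e-04 -1.e-04 -1.e+00] q [-0.36  0.36  1.57  0.    1.21 -0.51] w 0.0237 F [ 0.1 -0.1 -1.7] ff 44.6
```

View pics/ins.png

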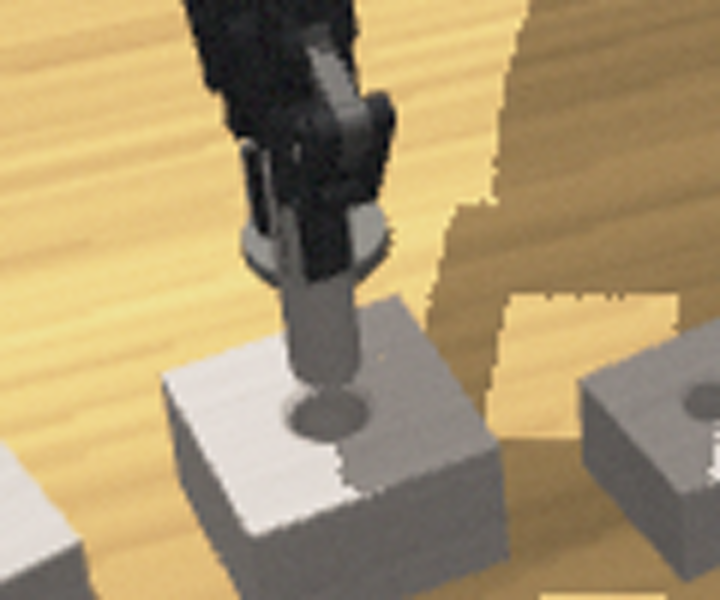

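The post hangs just above the hole. Its foot centre is at crop (325,363) and the hole mouth at (328,413).

```bash
python3 - <<'E'
from h import *
h=at('scene',254.3,278.4,.055)
for z in (.073,.0756,.078): 
  f=at('scene',253.75,270.1,z); print(z,f.round(4),h.round(4),((h-f)[:2]*1000).round(1))
E
```

```text
0.073 [ 0.581  -0.1254  0.073 ] [ 0.5863 -0.1273  0.055 ] [ 5.4 -1.9]
0.0756 [ 0.5838 -0.1259  0.0756] [ 0.5863 -0.1273  0.055 ] [ 2.5 -1.5]
0.078 [ 0.5865 -0.1263  0.078 ] [ 0.5863 -0.1273  0.055 ] [-0.2 -1. ]
```

apply_moves:
  motion:
    - {"dx":-1.5,"dy":0,"dz":5,"rx":0,"ry":0,"rz":0,"claw":255}
    - {"dx":-1.5,"dy":0,"dz":12,"rx":0,"ry":0,"rz":0,"claw":255}
    - {"dx":-1.5,"dy":0,"dz":18,"rx":0,"ry":0,"rz":0,"claw":255}
    - {"dx":-1.5,"dy":0,"dz":22,"rx":0,"ry":0,"rz":0,"claw":255}
    - {"dx":-1.5,"dy":0,"dz":26,"rx":0,"ry":0,"rz":0,"claw":255}
    - {"dx":-1.5,"dy":0,"dz":29,"rx":0,"ry":0,"rz":0,"claw":255}
    - {"dx":-1.5,"dy":0,"dz":32,"rx":0,"ry":0,"rz":0,"claw":255}
    - {"dx":-1.5,"dy":0,"dz":32,"rx":0,"ry":0,"rz":0,"claw":255}

```text
t: 9.65
position: [0.5877, -0.1303, 0.095]
tool_rot: [[-0.146, 0.989, -0.0], [0.989, 0.146, 0.0], [0.0, -0.0, -1.0]]
contact_force: [-0.7, 0.2, -2.0]
width: 0.0237
finger_force: 44.6
```

```bash
python3 go.py "(.588,-.1305,.062)"
```

```text
t 9.65 pos [ 0.5877 -0.1303  0.095 ] xang 98.38 z [-4.e-04  2.e-04 -1.e+00] q [-0.36  0.4   1.59  0.    1.15 -0.51] w 0.0237 F [-0.7  0.2 -2. ] ff 44.6
(.588,-.1305,.062) d mm [-0.2  0.3 33. ]
```

apply_moves:
  motion:
    - {"dx":0,"dy":0,"dz":6,"rx":0,"ry":0,"rz":0,"claw":255}
    - {"dx":0,"dy":0,"dz":13,"rx":0,"ry":0,"rz":0,"claw":255}
    - {"dx":0,"dy":0,"dz":20,"rx":0,"ry":0,"rz":0,"claw":255}
    - {"dx":0,"dy":0,"dz":25,"rx":0,"ry":0,"rz":0,"claw":255}
    - {"dx":0,"dy":0,"dz":28,"rx":0,"ry":0,"rz":0,"claw":255}
    - {"dx":0,"dy":0,"dz":30,"rx":0,"ry":0,"rz":0,"claw":255}
    - {"dx":0,"dy":0,"dz":31,"rx":0,"ry":0,"rz":0,"claw":255}
    - {"dx":0,"dy":0,"dz":31,"rx":0,"ry":0,"rz":0,"claw":255}

```text
t: 10.65
position: [0.5879, -0.1304, 0.0643]
tool_rot: [[-0.146, 0.989, 0.0], [0.989, 0.146, -0.0], [-0.0, 0.0, -1.0]]
contact_force: [-0.1, 0.7, -1.0]
width: 0.0237
finger_force: 44.6
```

```bash
python3 go.py "(.588,-.1305,.062)"
```

```text
t 10.65 pos [ 0.5879 -0.1304  0.0643] xang 98.39 z [ 1.e-04 -0.e+00 -1.e+00] q [-0.36  0.44  1.6  -0.    1.09 -0.51] w 0.0237 F [-0.1  0.7 -1. ] ff 44.6
(.588,-.1305,.062) d mm [-0.1  0.1  2.3]
```

Press gently until contact, then release.

apply_moves:
  motion:
    - {"dx":0,"dy":0,"dz":1,"rx":0,"ry":0,"rz":0,"claw":255}
    - {"dx":0,"dy":0,"dz":1.5,"rx":0,"ry":0,"rz":0,"claw":255}
    - {"dx":0,"dy":0,"dz":2,"rx":0,"ry":0,"rz":0,"claw":255}
    - {"dx":0,"dy":0,"dz":2.5,"rx":0,"ry":0,"rz":0,"claw":255}
    - {"dx":0,"dy":0,"dz":3,"rx":0,"ry":0,"rz":0,"claw":255}
    - {"dx":0,"dy":0,"dz":3.5,"rx":0,"ry":0,"rz":0,"claw":255}
    - {"dx":0,"dy":0,"dz":3.5,"rx":0,"ry":0,"rz":0,"claw":255}
    - {"dx":0,"dy":0,"dz":3.5,"rx":0,"ry":0,"rz":0,"claw":255}

```text
t: 11.65
position: [0.5881, -0.1306, 0.0632]
tool_rot: [[-0.146, 0.989, 0.0], [0.989, 0.146, -0.001], [-0.001, 0.0, -1.0]]
contact_force: [-5.6, 2.6, 11.4]
width: 0.024
finger_force: 45.8
```

apply_moves:
  motion:
    - {"dx":0,"dy":0,"dz":-1,"rx":0,"ry":0,"rz":0,"claw":255}
    - {"dx":0,"dy":0,"dz":-1.5,"rx":0,"ry":0,"rz":0,"claw":200}
    - {"dx":0,"dy":0,"dz":-1.5,"rx":0,"ry":0,"rz":0,"claw":150}
    - {"dx":0,"dy":0,"dz":-1.5,"rx":0,"ry":0,"rz":0,"claw":80}
    - {"dx":0,"dy":0,"dz":-1.5,"rx":0,"ry":0,"rz":0,"claw":0}
    - {"dx":0,"dy":0,"dz":-1.5,"rx":0,"ry":0,"rz":0,"claw":0}
    - {"dx":0,"dy":0,"dz":-1.5,"rx":0,"ry":0,"rz":0,"claw":0}
    - {"dx":0,"dy":0,"dz":-1.5,"rx":0,"ry":0,"rz":0,"claw":0}

```text
t: 12.65
position: [0.5879, -0.1304, 0.0623]
tool_rot: [[-0.146, 0.989, 0.0], [0.989, 0.146, -0.0], [-0.0, 0.0, -1.0]]
contact_force: [1.0, 0.4, 0.0]
width: 0.0852
finger_force: 0.0
```

apply_moves:
  motion:
    - {"dx":0,"dy":0,"dz":-15,"rx":0,"ry":0,"rz":0,"claw":0}
    - {"dx":0,"dy":0,"dz":-40,"rx":0,"ry":0,"rz":0,"claw":0}
    - {"dx":0,"dy":0,"dz":-70,"rx":0,"ry":0,"rz":0,"claw":0}
    - {"dx":0,"dy":0,"dz":-100,"rx":0,"ry":0,"rz":0,"claw":0}
    - {"dx":40,"dy":-20,"dz":-120,"rx":0,"ry":0,"rz":0,"claw":0}
    - {"dx":90,"dy":-45,"dz":-130,"rx":0,"ry":0,"rz":0,"claw":0}
    - {"dx":140,"dy":-70,"dz":-130,"rx":0,"ry":0,"rz":0,"claw":0}
    - {"dx":180,"dy":-90,"dz":-130,"rx":0,"ry":0,"rz":0,"claw":0}

```text
t: 13.65
position: [0.4716, 0.036, 0.1938]
tool_rot: [[-0.146, 0.989, 0.002], [0.989, 0.146, 0.0], [-0.0, 0.002, -1.0]]
contact_force: [0.7, 0.6, -0.1]
width: 0.0854
finger_force: 0.0
```

```bash
python3 go.py "(.4415,.116,.15)" "(.4415,.116,.003)"; python3 - <<'E'
from h import *
t=arm.get_image('top'); s=arm.get_image('scene')
def c(im,u,v,w,h,f=8):
    o=cv2.resize(im[v-h//2:v+h//2,u-w//2:u+w//2],None,fx=f,fy=f,interpolation=cv2.INTER_CUBIC)
    for i in range(0,w,10): cv2.line(o,(i*f,0),(i*f,6),(0,0,255),1); cv2.putText(o,str(u-w//2+i),(i*f,16),0,.35,(0,0,255),1)
    for i in range(0,h,10): cv2.line(o,(0,i*f),(6,i*f),(0,0,255),1); cv2.putText(o,str(v-h//2+i),(8,i*f+4),0,.35,(0,0,255),1)
    return o
cv2.imwrite('pics/placed.png',np.hstack([c(t,387,244,44,60),c(s,256,270,50,60)]))
E
```

```text
t 13.65 pos [0.4716 0.036  0.1938] xang 98.4 z [ 2.3e-03  1.0e-04 -1.0e+00] q [-0.11  0.02  1.83  0.    1.29 -0.25] w 0.0854 F [ 0.7  0.6 -0.1] ff 0.0
(.4415,.116,.15) d mm [ 83.5 -18.2  43.7]
(.4415,.116,.003) d mm [ 83.6 -18.6 190.7]
```

View pics/placed.png

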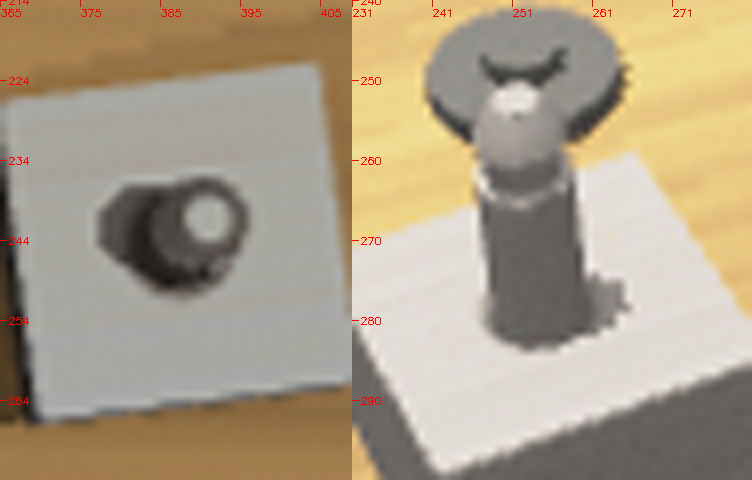

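The post stands upright and seated in the largest block, with its tip at top (390.6,240.7) and scene (251,251.7). Next, check the tip's position and go to the cap.

```bash
python3 - <<'E'
from h import *
print(at('top',390.6,240.7,.126),at('scene',251.0,251.7,.126))
print(proj('top',[[.588,-.1295,.126],[.588,-.1295,.055]]),proj('scene',[.588,-.1295,.126]))
o1,d1=ray('top',390.6,240.7);o2,d2=ray('scene',251,251.7)
s=np.linalg.lstsq(np.array([d1,-d2]).T,o2-o1,rcond=None)[0];print(o1+s[0]*d1,o2+s[1]*d2)
E
```

```text
[ 0.58941498 -0.12860468  0.126     ] [ 0.58483604 -0.12684473  0.126     ]
[[391.03354318 241.37564026]
 [387.35391341 243.79197837]] [[250.0848255  252.97817307]]
[ 0.58912315 -0.12817103  0.12977644] [ 0.58926654 -0.12759798  0.12972172]
```

apply_moves:
  motion:
    - {"dx":15,"dy":-3,"dz":10,"rx":0,"ry":0,"rz":0,"claw":0}
    - {"dx":40,"dy":-9,"dz":30,"rx":0,"ry":0,"rz":0,"claw":0}
    - {"dx":65,"dy":-14,"dz":55,"rx":0,"ry":0,"rz":0,"claw":0}
    - {"dx":80,"dy":-18,"dz":80,"rx":0,"ry":0,"rz":0,"claw":0}
    - {"dx":83.5,"dy":-18.5,"dz":105,"rx":0,"ry":0,"rz":0,"claw":0}
    - {"dx":83.5,"dy":-18.5,"dz":125,"rx":0,"ry":0,"rz":0,"claw":0}
    - {"dx":83.5,"dy":-18.5,"dz":138,"rx":0,"ry":0,"rz":0,"claw":0}
    - {"dx":83.5,"dy":-18.5,"dz":140,"rx":0,"ry":0,"rz":0,"claw":0}

```text
t: 14.75
position: [0.4416, 0.1142, 0.0513]
tool_rot: [[-0.145, 0.989, -0.002], [0.989, 0.145, -0.0], [0.0, -0.002, -1.0]]
contact_force: [-0.7, 0.3, 0.7]
width: 0.0853
finger_force: 0.0
```

```bash
python3 go.py "(.4415,.116,.004)"
```

```text
t 14.75 pos [0.4416 0.1142 0.0513] xang 98.34 z [-2.e-03 -1.e-04 -1.e+00] q [ 0.06  0.2   1.97  0.    0.97 -0.08] w 0.0853 F [-0.7  0.3  0.7] ff 0.0
(.4415,.116,.004) d mm [ 1.8  0.2 47.3]
```

apply_moves:
  motion:
    - {"dx":1,"dy":0.5,"dz":10,"rx":0,"ry":0,"rz":0,"claw":0}
    - {"dx":1,"dy":0.5,"dz":22,"rx":0,"ry":0,"rz":0,"claw":0}
    - {"dx":1,"dy":0.5,"dz":32,"rx":0,"ry":0,"rz":0,"claw":0}
    - {"dx":1,"dy":0.5,"dz":40,"rx":0,"ry":0,"rz":0,"claw":0}
    - {"dx":1,"dy":0.5,"dz":45,"rx":0,"ry":0,"rz":0,"claw":0}
    - {"dx":1,"dy":0.5,"dz":47,"rx":0,"ry":0,"rz":0,"claw":0}
    - {"dx":1,"dy":0.5,"dz":47,"rx":0,"ry":0,"rz":0,"claw":0}
    - {"dx":1,"dy":0.5,"dz":47,"rx":0,"ry":0,"rz":0,"claw":0}

```text
t: 15.75
position: [0.4427, 0.1156, 0.0056]
tool_rot: [[-0.146, 0.989, 0.001], [0.989, 0.146, 0.0], [-0.0, 0.001, -1.0]]
contact_force: [0.6, -0.7, -0.8]
width: 0.0855
finger_force: 0.0
```

```bash
python3 go.py "(.442,.1155,.004)"
```

```text
t 15.75 pos [0.4427 0.1156 0.0056] xang 98.39 z [ 7.e-04  0.e+00 -1.e+00] q [ 0.07  0.29  1.99 -0.    0.86 -0.08] w 0.0855 F [ 0.6 -0.7 -0.8] ff 0.0
(.442,.1155,.004) d mm [ 0.1 -0.7  1.6]
```

apply_moves:
  motion:
    - {"dx":0,"dy":-0.5,"dz":2,"rx":0,"ry":0,"rz":0,"claw":60}
    - {"dx":0,"dy":-0.5,"dz":2,"rx":0,"ry":0,"rz":0,"claw":100}
    - {"dx":0,"dy":-0.5,"dz":2,"rx":0,"ry":0,"rz":0,"claw":130}
    - {"dx":0,"dy":-0.5,"dz":2,"rx":0,"ry":0,"rz":0,"claw":160}
    - {"dx":0,"dy":-0.5,"dz":2,"rx":0,"ry":0,"rz":0,"claw":190}
    - {"dx":0,"dy":-0.5,"dz":2,"rx":0,"ry":0,"rz":0,"claw":220}
    - {"dx":0,"dy":-0.5,"dz":2,"rx":0,"ry":0,"rz":0,"claw":220}
    - {"dx":0,"dy":-0.5,"dz":2,"rx":0,"ry":0,"rz":0,"claw":220}
  grip_force: 70

```text
t: 16.75
position: [0.4418, 0.1155, 0.0037]
tool_rot: [[-0.146, 0.989, -0.0], [0.989, 0.146, -0.0], [-0.0, -0.0, -1.0]]
contact_force: [-1.9, -0.5, 6.1]
width: 0.0406
finger_force: 70.0
```

apply_moves:
  motion:
    - {"dx":0,"dy":0,"dz":-10,"rx":0,"ry":0,"rz":0,"claw":220}
    - {"dx":0,"dy":0,"dz":-25,"rx":0,"ry":0,"rz":0,"claw":220}
    - {"dx":0,"dy":0,"dz":-45,"rx":0,"ry":0,"rz":0,"claw":220}
    - {"dx":0,"dy":0,"dz":-70,"rx":0,"ry":0,"rz":0,"claw":220}
    - {"dx":0,"dy":0,"dz":-100,"rx":0,"ry":0,"rz":0,"claw":220}
    - {"dx":0,"dy":0,"dz":-130,"rx":0,"ry":0,"rz":0,"claw":220}
    - {"dx":0,"dy":0,"dz":-150,"rx":0,"ry":0,"rz":0,"claw":220}
    - {"dx":0,"dy":0,"dz":-160,"rx":0,"ry":0,"rz":0,"claw":220}

```text
t: 17.75
position: [0.4428, 0.1155, 0.1655]
tool_rot: [[-0.146, 0.989, 0.004], [0.989, 0.146, 0.0], [-0.0, 0.004, -1.0]]
contact_force: [0.1, 0.7, -1.1]
width: 0.0404
finger_force: 70.6
```

```bash
python3 go.py "(.5885,-.1285,.16)"
```

```text
t 17.75 pos [0.4428 0.1155 0.1655] xang 98.39 z [ 3.7e-03  3.0e-04 -1.0e+00] q [ 0.07  0.02  1.89  0.    1.23 -0.08] w 0.0404 F [ 0.1  0.7 -1.1] ff 70.6
(.5885,-.1285,.16) d mm [-262.7  108.5    6. ]
```

apply_moves:
  motion:
    - {"dx":-20,"dy":8,"dz":0,"rx":0,"ry":0,"rz":0,"claw":220}
    - {"dx":-60,"dy":25,"dz":0,"rx":0,"ry":0,"rz":0,"claw":220}
    - {"dx":-105,"dy":43,"dz":0,"rx":0,"ry":0,"rz":0,"claw":220}
    - {"dx":-150,"dy":62,"dz":0,"rx":0,"ry":0,"rz":0,"claw":220}
    - {"dx":-195,"dy":80,"dz":0,"rx":0,"ry":0,"rz":0,"claw":220}
    - {"dx":-230,"dy":95,"dz":0,"rx":0,"ry":0,"rz":0,"claw":220}
    - {"dx":-255,"dy":105,"dz":0,"rx":0,"ry":0,"rz":0,"claw":220}
    - {"dx":-262,"dy":108.5,"dz":0,"rx":0,"ry":0,"rz":0,"claw":220}

```text
t: 18.75
position: [0.5876, -0.1292, 0.1628]
tool_rot: [[-0.144, 0.99, -0.001], [0.99, 0.144, 0.0], [0.0, -0.001, -1.0]]
contact_force: [-0.4, -0.1, -2.0]
width: 0.0405
finger_force: 70.6
```

```bash
python3 - <<'E'
from h import *
s=arm.get_image('scene');arm.get_image('scene');s=arm.get_image('scene')
f=7
u0,v0=210,200
cv2.imwrite('pics/capabove.png',cv2.resize(s[v0:v0+85,u0:u0+90],None,fx=f,fy=f,interpolation=cv2.INTER_CUBIC))
E
python3 go.py "(.5885,-.1285,.13)"
```

```text
t 18.9 pos [ 0.5868 -0.1272  0.1628] xang 98.38 z [-0.0013  0.001  -1.    ] q [-0.36  0.32  1.54  0.    1.28 -0.5 ] w 0.0406 F [ 0.6  0.5 -1.1] ff 70.6
(.5885,-.1285,.13) d mm [-1.5  1.5 32.8]
```

View pics/capabove.png

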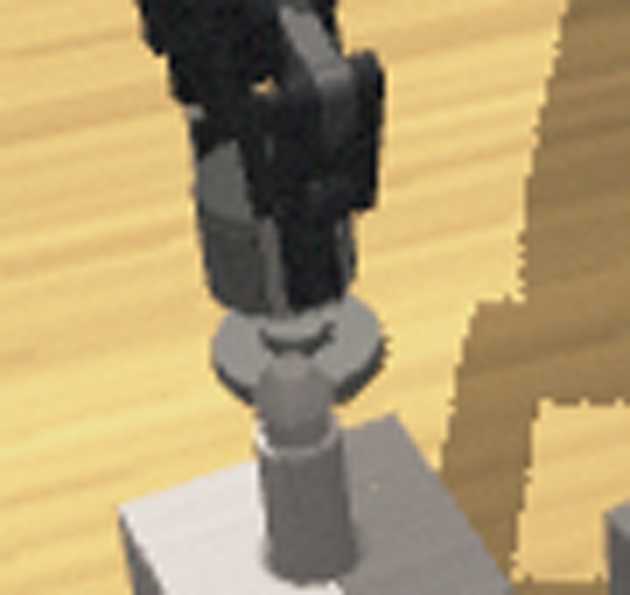

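The cap hangs over the post head: the cap's axis is at about crop x 281, and the post's axis extrapolates to about 283, so they agree within 1 mm. Lower it.

apply_moves:
  motion:
    - {"dx":0,"dy":1,"dz":5,"rx":0,"ry":0,"rz":0,"claw":220}
    - {"dx":0,"dy":1,"dz":12,"rx":0,"ry":0,"rz":0,"claw":220}
    - {"dx":0,"dy":1,"dz":20,"rx":0,"ry":0,"rz":0,"claw":220}
    - {"dx":0,"dy":1,"dz":28,"rx":0,"ry":0,"rz":0,"claw":220}
    - {"dx":0,"dy":1,"dz":36,"rx":0,"ry":0,"rz":0,"claw":220}
    - {"dx":0,"dy":1,"dz":42,"rx":0,"ry":0,"rz":0,"claw":220}
    - {"dx":0,"dy":1,"dz":46,"rx":0,"ry":0,"rz":0,"claw":220}
    - {"dx":0,"dy":1,"dz":46,"rx":0,"ry":0,"rz":0,"claw":220}
  grip_force: 90

```text
t: 19.9
position: [0.5882, -0.1277, 0.1169]
tool_rot: [[-0.146, 0.989, -0.001], [0.989, 0.146, 0.0], [0.0, -0.001, -1.0]]
contact_force: [0.7, -0.1, -0.7]
width: 0.0402
finger_force: 90.6
```

```bash
python3 go.py "(.5885,-.1285,.1015)"
```

```text
t 19.9 pos [ 0.5882 -0.1277  0.1169] xang 98.38 z [-6.e-04  3.e-04 -1.e+00] q [-0.36  0.38  1.58  0.    1.19 -0.5 ] w 0.0402 F [ 0.7 -0.1 -0.7] ff 90.6
(.5885,-.1285,.1015) d mm [-0.8  0.1 15.4]
```

No contact so far. Press in small steps.

apply_moves:
  motion:
    - {"dx":-0.5,"dy":0,"dz":1,"rx":0,"ry":0,"rz":0,"claw":220}
    - {"dx":-0.5,"dy":0,"dz":2,"rx":0,"ry":0,"rz":0,"claw":220}
    - {"dx":-0.5,"dy":0,"dz":3,"rx":0,"ry":0,"rz":0,"claw":220}
    - {"dx":-0.5,"dy":0,"dz":4,"rx":0,"ry":0,"rz":0,"claw":220}
    - {"dx":-0.5,"dy":0,"dz":5,"rx":0,"ry":0,"rz":0,"claw":220}
    - {"dx":-0.5,"dy":0,"dz":6,"rx":0,"ry":0,"rz":0,"claw":220}
    - {"dx":-0.5,"dy":0,"dz":7,"rx":0,"ry":0,"rz":0,"claw":220}
    - {"dx":-0.5,"dy":0,"dz":8,"rx":0,"ry":0,"rz":0,"claw":220}

```text
t: 20.9
position: [0.5889, -0.1286, 0.1109]
tool_rot: [[-0.146, 0.989, 0.001], [0.989, 0.146, -0.001], [-0.001, 0.001, -1.0]]
contact_force: [-2.9, 0.1, 7.8]
width: 0.0401
finger_force: 91.6
```

apply_moves:
  motion:
    - {"dx":0,"dy":0,"dz":0.5,"rx":0,"ry":0,"rz":0,"claw":220}
    - {"dx":0,"dy":0,"dz":1,"rx":0,"ry":0,"rz":0,"claw":220}
    - {"dx":0,"dy":0,"dz":1.5,"rx":0,"ry":0,"rz":0,"claw":220}
    - {"dx":0,"dy":0,"dz":2,"rx":0,"ry":0,"rz":0,"claw":220}
    - {"dx":0,"dy":0,"dz":2,"rx":0,"ry":0,"rz":0,"claw":220}
    - {"dx":0,"dy":0,"dz":2,"rx":0,"ry":0,"rz":0,"claw":220}
    - {"dx":0,"dy":0,"dz":2,"rx":0,"ry":0,"rz":0,"claw":220}
    - {"dx":0,"dy":0,"dz":2,"rx":0,"ry":0,"rz":0,"claw":220}

```text
t: 21.9
position: [0.5894, -0.1287, 0.1098]
tool_rot: [[-0.146, 0.989, 0.002], [0.989, 0.146, -0.001], [-0.001, 0.002, -1.0]]
contact_force: [-3.4, -0.1, 10.4]
width: 0.0404
finger_force: 91.9
```

apply_moves:
  motion:
    - {"dx":0,"dy":0,"dz":0.5,"rx":0,"ry":0,"rz":0,"claw":220}
    - {"dx":0,"dy":0,"dz":1,"rx":0,"ry":0,"rz":0,"claw":220}
    - {"dx":0,"dy":0,"dz":1.5,"rx":0,"ry":0,"rz":0,"claw":220}
    - {"dx":0,"dy":0,"dz":2,"rx":0,"ry":0,"rz":0,"claw":220}
    - {"dx":0,"dy":0,"dz":2.5,"rx":0,"ry":0,"rz":0,"claw":220}
    - {"dx":0,"dy":0,"dz":3,"rx":0,"ry":0,"rz":0,"claw":220}
    - {"dx":0,"dy":0,"dz":3,"rx":0,"ry":0,"rz":0,"claw":220}
    - {"dx":0,"dy":0,"dz":3,"rx":0,"ry":0,"rz":0,"claw":220}

```text
t: 22.9
position: [0.588, -0.128, 0.1034]
tool_rot: [[-0.146, 0.989, -0.001], [0.989, 0.146, 0.001], [0.001, -0.001, -1.0]]
contact_force: [-0.5, -0.4, -1.7]
width: 0.0402
finger_force: 90.8
```

It clicked and the force dropped to zero. Keep pressing until the ceiling lands.

apply_moves:
  motion:
    - {"dx":0,"dy":0,"dz":0.5,"rx":0,"ry":0,"rz":0,"claw":220}
    - {"dx":0,"dy":0,"dz":1,"rx":0,"ry":0,"rz":0,"claw":220}
    - {"dx":0,"dy":0,"dz":1.5,"rx":0,"ry":0,"rz":0,"claw":220}
    - {"dx":0,"dy":0,"dz":2,"rx":0,"ry":0,"rz":0,"claw":220}
    - {"dx":0,"dy":0,"dz":2.5,"rx":0,"ry":0,"rz":0,"claw":220}
    - {"dx":0,"dy":0,"dz":3,"rx":0,"ry":0,"rz":0,"claw":220}
    - {"dx":0,"dy":0,"dz":3,"rx":0,"ry":0,"rz":0,"claw":220}
    - {"dx":0,"dy":0,"dz":3,"rx":0,"ry":0,"rz":0,"claw":220}

```text
t: 23.9
position: [0.589, -0.1284, 0.1019]
tool_rot: [[-0.146, 0.989, 0.001], [0.989, 0.146, -0.0], [-0.001, 0.001, -1.0]]
contact_force: [-0.4, 0.2, 2.6]
width: 0.0398
finger_force: 90.9
```

apply_moves:
  motion:
    - {"dx":0,"dy":0,"dz":0.5,"rx":0,"ry":0,"rz":0,"claw":220}
    - {"dx":0,"dy":0,"dz":1,"rx":0,"ry":0,"rz":0,"claw":220}
    - {"dx":0,"dy":0,"dz":1.5,"rx":0,"ry":0,"rz":0,"claw":220}
    - {"dx":0,"dy":0,"dz":2,"rx":0,"ry":0,"rz":0,"claw":220}
    - {"dx":0,"dy":0,"dz":2,"rx":0,"ry":0,"rz":0,"claw":220}
    - {"dx":0,"dy":0,"dz":2,"rx":0,"ry":0,"rz":0,"claw":220}
    - {"dx":0,"dy":0,"dz":2,"rx":0,"ry":0,"rz":0,"claw":220}
    - {"dx":0,"dy":0,"dz":2,"rx":0,"ry":0,"rz":0,"claw":220}

```text
t: 24.9
position: [0.5904, -0.129, 0.1019]
tool_rot: [[-0.146, 0.989, 0.004], [0.989, 0.146, -0.002], [-0.002, 0.004, -1.0]]
contact_force: [-0.4, -0.3, 9.4]
width: 0.0399
finger_force: 91.7
```

```bash
python3 - <<'E'
from h import *
for i in range(8):
    s=arm.get_image('scene'); st=arm.get_state(); print(st['position'].round(4),st['contact_force'].round(1))
cv2.imwrite('pics/end.png',cv2.resize(s[190:310,190:460],None,fx=2.9,fy=2.9,interpolation=cv2.INTER_CUBIC))
E
```

```text
[ 0.5905 -0.129   0.1019] [-0.9  0.1  9.3]
[ 0.5905 -0.129   0.1019] [-0.1  0.5  9.6]
[ 0.5905 -0.129   0.1019] [-0.2  0.6  8.9]
[ 0.5905 -0.129   0.1019] [-0.2  1.4  8.5]
[ 0.5904 -0.129   0.1019] [-0.5 -0.2 10. ]
[ 0.5905 -0.129   0.1019] [-0.7  0.4 10. ]
[ 0.5905 -0.129   0.1019] [-0.5 -0.4  9.9]
[ 0.5905 -0.129   0.1019] [0.5 0.2 9. ]
```

View pics/end.png

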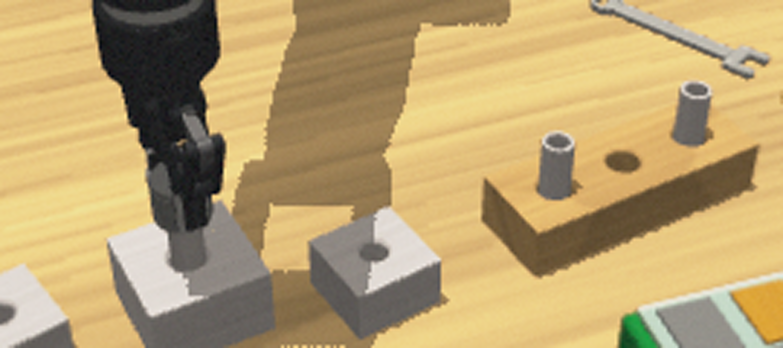

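The cap is home, stopped hard at z 0.1019 with 9.5 N, and the bystanders are in place. I'll add a little push and hand it in.

apply_moves:
  motion:
    - {"dx":0,"dy":0,"dz":0.3,"rx":0,"ry":0,"rz":0,"claw":220}
    - {"dx":0,"dy":0,"dz":0.6,"rx":0,"ry":0,"rz":0,"claw":220}
    - {"dx":0,"dy":0,"dz":0.6,"rx":0,"ry":0,"rz":0,"claw":220}
    - {"dx":0,"dy":0,"dz":0.6,"rx":0,"ry":0,"rz":0,"claw":220}
    - {"dx":0,"dy":0,"dz":0.6,"rx":0,"ry":0,"rz":0,"claw":220}
    - {"dx":0,"dy":0,"dz":0.6,"rx":0,"ry":0,"rz":0,"claw":220}
    - {"dx":0,"dy":0,"dz":0.6,"rx":0,"ry":0,"rz":0,"claw":220}
    - {"dx":0,"dy":0,"dz":0.6,"rx":0,"ry":0,"rz":0,"claw":220}

```text
t: 26.3
position: [0.5909, -0.1292, 0.1019]
tool_rot: [[-0.146, 0.989, 0.006], [0.989, 0.146, -0.002], [-0.003, 0.005, -1.0]]
contact_force: [-0.8, -0.3, 10.9]
width: 0.0401
finger_force: 91.9
```

```bash
python3 go.py && python3 -c "
from workcell import arm
print(arm.close_job())"
```

```text
t 26.3 pos [ 0.5909 -0.1292  0.1019] xang 98.39 z [ 0.0056 -0.0021 -1.    ] q [-0.36  0.4   1.58 -0.    1.16 -0.5 ] w 0.0401 F [-0.8 -0.3 10.9] ff 91.9
the job is handed in; nothing more can be done
None
```

I handed the job in at 26.3 s: the post is fully down in the largest block, and the snap cap has clicked past the bead and landed hard on the tip. The gripper still holds it with about 11 N of downward push.

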